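Load a reagent cartridge into the bench analyser

TASK

Take the blue-capped reagent cartridge out of the grey rack, stand it in the well of the white analyser with its black-striped side towards the black mark on the deck, and press it down past the sprung ball until it clicks and sits firmly on the bottom, then let go. Lower it in rather than dropping it, press gently and stop when it is home, and leave the yellow and green cartridges and the bottle where they stand.

Things in the scene. Friction and masses are not known exactly. Their poses are not given: they have to be found in the camera images.
- blue_cartridge: Cartridge to load: upright white box 40 (x) by 28 (y) by 75 mm tall, top 12 mm a blue cap of the same outline; 100 to 200 g. Origin: centre of its underside, z up. +x is the striped side: black stripe down that face, black bar along that edge of the cap. Stands in one of the rack's three pockets, underside 7 mm above the table; relative yaw to the rack is within 0.03 rad.
- groove (a point): Centre of the groove across the blue cartridge's +x (striped) face: 12 mm high, 6 mm deep, 20 to 32 mm above the underside. The sprung ball drops into it when the cartridge is home. Below it the foot is bevelled on that side only (4 mm in, 8 mm up).
- yellow_cartridge: Same kind of cartridge with a yellow cap; stays in the rack. Origin at the centre of its underside.
- green_cartridge: Same kind of cartridge with a green cap; stays in the rack. Origin at the centre of its underside.
- rack: Fixed grey block, 70 mm (x) by 200 mm (y), 32 mm high, origin at the centre of its underside. Three pockets at y = -60, 0 and +60 mm, each 44 by 32 mm and 25 mm deep: cartridges stand 50 mm out of it, with 32 mm gaps between them along y.
- analyser: Fixed white box, 200 (x) by 170 mm (y), flat top (deck) 85 mm above the table; origin: centre of its underside. The well is in the deck's centre; a black rectangle beside it marks its +x side, where the ball is. All contact forces on it, summed (ball and walls included, some 15 N in passing), must stay below 35 N; a press of 12 to 15 N seats a cartridge.
- mouth (a point): Centre of the well's mouth, at deck height; x to the ball side (black mark), z up. The well is 42 mm (x) by 30 mm (y), 1 mm clear each side of the cartridge, mouth bevelled 4 mm outwards all round (6 mm deep). Its firm-rubber-faced bottom plate is height-adjustable, unseen and not measured: 51 to 65 mm below the deck (it carries the ball along), so feel for it.
- ball (a joint): Sprung steel ball, 12 mm across, in the well's +x wall, centre 24 mm above the bottom plate. 0 = fully out; grows (m) as it is pushed back, about 0.002 with the flat side against it. Pressing a cartridge past it takes about 4 to 10 N; at first touch it stands about 22 mm above home. After the click the bottom plate stops it rigidly, 10 to 24 mm proud of the deck.
- ejector (a joint): Sprung plate, 22 by 16 mm, that stands 5 mm above the well's bottom plate and pushes the cartridge up (2.7 N at 0). Value in m: 0 = up, about 0.005 = pressed down level with the bottom plate, cartridge fully home (then about 7 N). If the cartridge is let go before the click it is pushed back up; once the ball is in the groove it is held down.
- bottle: White closed reagent bottle, 48 mm across and 90 mm high, standing loose on the table; leave it alone. Origin at the centre of its underside.

How it is judged (in metres and radians):
On the way, in this order (a step that is already met when the one before it is completed fails the run):
1. the blue cartridge is in the well, lowered in (not dropped), upright, not yet pressed past it (z of blue_cartridge in the frame of mouth between -0.047 and -0.012 m and horizontal distance between blue_cartridge and mouth below 0.006 m and angle between blue_cartridge's own z axis and vertical below 0.12 rad), for 0.2 s.
2. the blue cartridge is pressed down until the ball has sprung out into its groove (z of blue_cartridge in the frame of mouth below -0.049 m and value of joint ball below 0.0013 m and value of joint ejector above 0.0035 m and horizontal distance between blue_cartridge and mouth below 0.004 m and angle between blue_cartridge's own z axis and vertical below 0.08 rad), for 0.2 s.
At the end, for the whole second after the job is handed in: Blue cartridge upright (0.08 rad) in the well, within 4 mm of its centre, underside 49 mm or more below the deck, ball within 1.3 mm of fully out (in the groove), ejector pressed down 3.5 mm or more, released, at rest; yellow and green cartridges in place (12 mm), bottle in place (20 mm) (all of step 2 and linear speed of blue_cartridge below 0.01 m/s and distance of each of yellow_cartridge, green_cartridge from where it was at the start of the episode below 0.012 m and angle between each of yellow_cartridge, green_cartridge's own z axis and vertical below 0.15 rad and distance of bottle from where it was at the start of the episode below 0.02 m and angle between bottle's own z axis and vertical below 0.1 rad); the robot touches nothing.
It fails at once if contact forces on the analyser over 35 N in all (contact force between analyser and anything else above 35 N).
It fails at once if a yellow or green cartridge pulled out of its place or tipped (moved over 12 mm) (not (distance of each of yellow_cartridge, green_cartridge from where it was at the start of the episode below 0.012 m and angle between each of yellow_cartridge, green_cartridge's own z axis and vertical below 0.15 rad)).
It fails at once if the bottle shifted over 20 mm or knocked over (distance of bottle from where it was at the start of the episode above 0.02 m or angle between bottle's own z axis and vertical above 0.3 rad).
It also fails if it takes over 51 s, if anything falls off the work surface, if the arm or the gripper's body presses on something with over 40 N, if the wrist force passes 120 N, or if a joint passes its speed limit or range.

ROBOT

A 6-joint arm with a two-finger parallel gripper is mounted at the origin on the work surface. World frame = base frame: x ahead of the robot, y to its left, z up, the work surface at z = 0. Lengths are in mm, angles in rad, forces in N, time in s.
With the tool pointing down it reaches from about 400 to 925 mm from the base axis. Payload 12.5 kg.
Tool frame: the origin (TCP) lies midway between the tips of the shut fingers; the grasp point (between the pads) lies 19 mm behind it (env.pinch_z is the z of the grasp point in the tool frame, in mm); z points along the fingers, y is the line along which they close (so a half turn about z gives the same grasp; the last joint's range is limited). The gripper opens to 95 mm and grips with 3 to 60 N. Pads are 20 mm wide; open, the fingers measure 119 mm over their backs; the gripper's body (75 mm by 180 mm) begins 59 mm behind the grasp point.
Start: joints at [1.215, 0.491, 1.559, -0, 1.092, -0.106], TCP at [154.488, 605.624, 214.661] pointing down, gripper open.
Joint ranges: [-3.1, 3.1], [-0.84, 2.19], [0.05, 2.79], [-1.13, 4.28], [0.06, 2.93], [-2.69, 2.69]. Speed limits (rad/s): [2.22, 2.22, 2.79, 3.14, 3.14, 3.14].

INTERFACE

Orientations are given as [roll, pitch, yaw] about the fixed x, y, z axes, in that order (R = Rz(yaw) Ry(pitch) Rx(roll)).
In Python, from cell import env, eyes gives the robot as it stands.
- The arm moves only by the shell command python3 -m inch 'ROWS'. ROWS is JSON, a list of rows, each a list of 3 entries, a list of its own where there are three numbers: the shift along the tool's x, y, z in units of 60 mm (1.0 is 60 mm), then the turn about the tool's z in units of 5 degrees (1.0 is 5 degrees), then the closure, from -1 (fully open) to 1 (shut). In form: [[[tx, ty, tz], turn, claw], ...]. A call has exactly 10 rows; each row shifts and turns the commanded pose from where the row before left it, along the tool's axes as they then stand; what a row does not reach is not made up. A row lasts 1/8 s, in which the tool goes at most 62.5 mm and 10.7 degrees, less where a joint would pass 70% of its speed; a pose out of reach is approached as far as the arm can. A call is refused whole if a number of a shift passes 1 or a number of a turn 1, either way. A call with a gripper value outside its range is refused whole. The fingers move at their own pace and stop on an object; the grip force is fixed at half the most. Time passes only in rows, so rows that do not move let the fingers close, or fill a call up. It gives the time, the measured TCP pose, the force, the opening and the grip force at its end, in the units of the state.
- env.state(): the state, without advancing time (a new reading comes with each control period).
- eyes.read_camera(name): name is "side" or "top"; returns a dict with "pixels" (420x560x3 uint8, red, green, blue), "fx", "fy", "cx", "cy" (pixels), "extrinsics" (4x4, takes a point from world to camera coordinates). Camera axes: x right, y down, z forward; pixel columns grow to the right and rows downward; lengths in mm; the calibration is good to about 2 mm. A picture is of the moment at which its call begins. There is no depth.
- env.job_done(): hands the job in; it is judged then, once.
Trained networks look in a picture, given as the dict that the camera call returned (one of the last four; its "shot" number tells which), for a name from the list of things; names that differ only in an ending like _2 or _b are one class to them, and where a whole thing is asked for, a point or a joint stands for the part that bears it (a point fixed in the world has none). Each returns a list of dicts, best first, with "score" (0 to 1); they miss things now and then, are a little off and sometimes report something else, mostly with a low value. They report only what shows in the picture. A call takes as long as a camera call.
- eyes.boxes_of(name, picture): "centre" ([row, column] in pixels, amid what is visible of it).
- eyes.cut_out(name, picture): "mask" (420x560 bool, what is visible of it) and "centre" ([row, column] in pixels, amid what is visible of it).
- eyes.spot_point(name, picture): "centre" ([row, column] in pixels: a listed point, or the origin of a listed thing).
The state is a dict: "t": time; "joints": joint angles; "qvel": joint speeds; "tau": joint torques, N m; "eef_pos": TCP position; "tcp_rot": TCP orientation; "ft_force": force on the tool from outside, world axes, zero at the start; "moment": the same for the moment, N m; "opening": opening from 0.0 (shut) to 1.0 (fully open); "grip_force": force on a finger pad.
Only numpy, scipy, OpenCV 4.12 (cv2) and the standard library are available. Lean on these libraries where they do the work, as an engineer would, in place of code of your own. Each camera call takes 0.05 s, during which the arm holds its last target. There are 200 camera calls.

## Working session

There is one attempt and no reset: what is moved stays moved. The work goes in short steps, Python scripts to look and compute and a shell command to move; the robot and the scene stay as the last step left them, time stands still between calls to the robot, and variables do not carry over. Pictures are saved under pics/ and viewed, at most 10 in all, crops included, and the job is handed in when it is done.

```bash
ls; mkdir -p pics
cat > h.py <<'E'
import numpy as np,cv2
from cell import env,eyes
def ray(c,rc):
    E=np.array(c["extrinsics"]);R,t=E[:3,:3],E[:3,3]
    d=R.T@np.array([(rc[1]-c["cx"])/c["fx"],(rc[0]-c["cy"])/c["fy"],1]);return -R.T@t,d
def atz(c,rc,z):
    o,d=ray(c,rc);return o+d*(z-o[2])/d[2]
def proj(c,p):
    E=np.array(c["extrinsics"]);q=E[:3,:3]@np.array(p)+E[:3,3]
    return [c["cy"]+c["fy"]*q[1]/q[2],c["cx"]+c["fx"]*q[0]/q[2]]
def tri(c1,r1,c2,r2):
    A=[];b=[]
    for c,r in((c1,r1),(c2,r2)):
        o,d=ray(c,r);d/=np.linalg.norm(d);P=np.eye(3)-np.outer(d,d);A.append(P);b.append(P@o)
    return np.linalg.lstsq(np.vstack(A),np.hstack(b),rcond=None)[0]
E
python3 - <<'E'
from h import *
np.set_printoptions(precision=1,suppress=True)
for n in("top","side"):
    c=eyes.read_camera(n);cv2.imwrite(f"pics/{n}0.png",c["pixels"][:,:,::-1]);print(n,c["fx"],ray(c,[210,280])[0])
    for k in["blue_cartridge","yellow_cartridge","green_cartridge","rack","analyser","mouth","groove","bottle"]:
        r=eyes.spot_point(k,c)
        for d in r[:2]:
            z={"mouth":85,"blue_cartridge":7,"yellow_cartridge":7,"green_cartridge":7,"groove":33}.get(k,0)
            print(k,round(d["score"],2),np.array(d["centre"]),atz(c,d["centre"],z))
s=env.state();print(s["eef_pos"],s["tcp_rot"],s["t"],s["ft_force"],env.pinch_z)
E
```

```text
pics
top 499.25730204027275 [512.6  16.4 989.4]
blue_cartridge 0.92 [215.8 359.5] [ 567.4 -136.4    7. ]
yellow_cartridge 0.82 [212.5 389.7] [ 574.7 -195.8    7. ]
green_cartridge 0.93 [212.  419.6] [ 576.6 -254.4    7. ]
rack 0.22 [213.4 362.6] [ 572.6 -143.7    0. ]
analyser 0.66 [210.4 200.6] [574. 178.   0.]
mouth 0.95 [209.4 192.3] [570.3 179.3  85. ]
groove 0.76 [201.1 361.7] [ 594.3 -136.5   33. ]
bottle 0.6 [159.7 296.5] [678.3 -11.4   0. ]
side 472.7705468902131 [517.5 732.8 636.8]
blue_cartridge 0.78 [185.2 294.7] [ 577.7 -135.2    7. ]
rack 0.82 [171.  296.2] [ 579.2 -202.8    0. ]
analyser 0.74 [292.4 286.5] [568.3 177.3   0. ]
mouth 0.98 [261.1 282.7] [573.7 185.2  85. ]
groove 0.81 [177.4 287.7] [ 592.9 -127.4   33. ]
groove 0.43 [257.2 279.8] [585.2 124.2  33. ]
bottle 0.7 [223.8 241.9] [676.8   0.4   0. ]
[154.5 605.6 214.7] [3.1 0.  2.9] 0.9 [ 0.6 -0.1 -0.5] -18.8
```

View pics/top0.png

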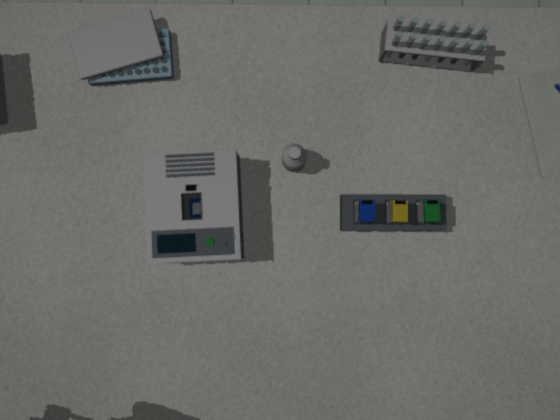

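View pics/side0.png

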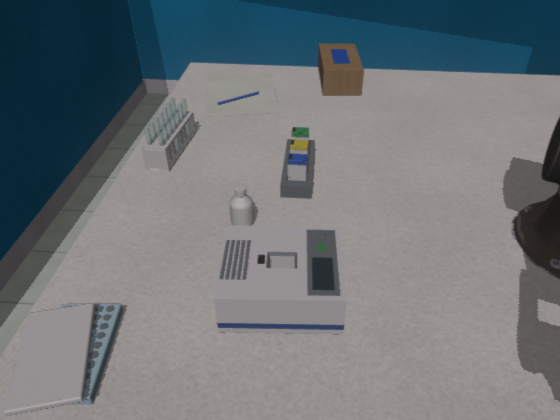

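Top picture: blue cap at about (row 211, col 367) with its bar on the upper (+x) edge; the well is at (207, 193) with its mark above it (+x); the bottle is at (157, 293). So no large turn is needed between rack and well. Now the refinement.

Run:
```python
from h import *
np.set_printoptions(precision=2,suppress=True)
c=eyes.read_camera("top");s=eyes.read_camera("side")
I=c["pixels"]
a=cv2.resize(I[145:268,140:248],None,fx=5,fy=4.8,interpolation=cv2.INTER_CUBIC)[:, :, ::-1]
a=cv2.resize(I[145:268,140:248],None,fx=4.5,fy=4.5,interpolation=cv2.INTER_CUBIC)
b=cv2.resize(I[185:240,335:450],None,fx=2.6,fy=2.6,interpolation=cv2.INTER_CUBIC)
o=np.zeros((560,800,3),np.uint8);o[:a.shape[0],:a.shape[1]]=a;o[:b.shape[0],490:490+b.shape[1]]=b
cv2.imwrite("pics/crop1.png",o[:,:,::-1])
def rect(m,z,cam):
    k=max(cv2.findContours(m.astype(np.uint8),cv2.RETR_EXTERNAL,cv2.CHAIN_APPROX_NONE)[0],key=cv2.contourArea)[:,0]
    p=np.array([atz(cam,(q[1],q[0]),z)[:2] for q in k],np.float32);return cv2.minAreaRect(p)
for k,z in(("rack",32),("analyser",85)):
    print(k,rect(eyes.cut_out(k,c)[0]["mask"],z,c))
for cam in(c,s):
    h=cv2.cvtColor(cam["pixels"],cv2.COLOR_RGB2HSV);J=cam["pixels"].astype(int)
    m=(J[:,:,2]>J[:,:,0]+50)&(J[:,:,2]>70);bx=eyes.spot_point("blue_cartridge",cam)[0]["centre"]
    yy,xx=np.mgrid[:420,:560];m&=(abs(yy-bx[0])<40)&(abs(xx-bx[1])<25)
    print("cap",m.sum(),[yy[m].min(),yy[m].max(),xx[m].min(),xx[m].max()],atz(cam,(yy[m].mean(),xx[m].mean()),82),rect(m,82,cam))
g=lambda n:(eyes.spot_point(n,c)[0]["centre"],eyes.spot_point(n,s)[0]["centre"])
for n in("mouth","blue_cartridge","groove","bottle","analyser"):
    u,v=g(n);print(n,tri(c,u,s,v))
# deck edge lines
w=(I.min(2)>95)
print(np.where(np.diff(w[185,130:260].astype(int)))[0]+130, I[205,170:215].mean(1).astype(int), I[180:225,191].mean(1).astype(int))
```

```text
rack ((574.7605590820312, -197.41891479492188), (71.6343002319336, 204.90618896484375), 0.01141936145722866)
analyser ((577.535400390625, 177.66598510742188), (199.59036254882812, 175.77137756347656), 3.694448947906494)
cap 283 [np.int64(200), np.int64(221), np.int64(359), np.int64(374)] [ 571.29 -137.26   82.  ] ((573.1322631835938, -137.47140502929688), (38.3830680847168, 27.272029876708984), 0.22373922169208527)
cap 170 [np.int64(154), np.int64(164), np.int64(288), np.int64(306)] [ 571.29 -127.6    82.  ] ((572.667724609375, -128.6289825439453), (39.34117126464844, 39.753841400146484), 4.991561412811279)
mouth [577.75 181.79  84.28]
blue_cartridge [ 571.48 -142.08    6.09]
groove [ 594.63 -138.49   28.84]
bottle [678.27  -6.71 -14.22]
analyser [576.78 184.73  -2.69]
[184 197 236] [120 120 119 120 120 121 120 119 119 120 109  70  33  26  33  35  35  34
  34  29  27  31  51  68  69  71  69  70  68  66  64  70  98 118 118 120
 119 120 120 119 118 119 120 119 120] [119 120 120 118  83  33  13  12  12  11  46  95  94  58  39  37  42  34
  32  22  24  24  24  33  27  31  32  33  34  31  27  29  31  29  28  24
  21  31  34  61 102 120 120 119 120]
```

View pics/crop1.png

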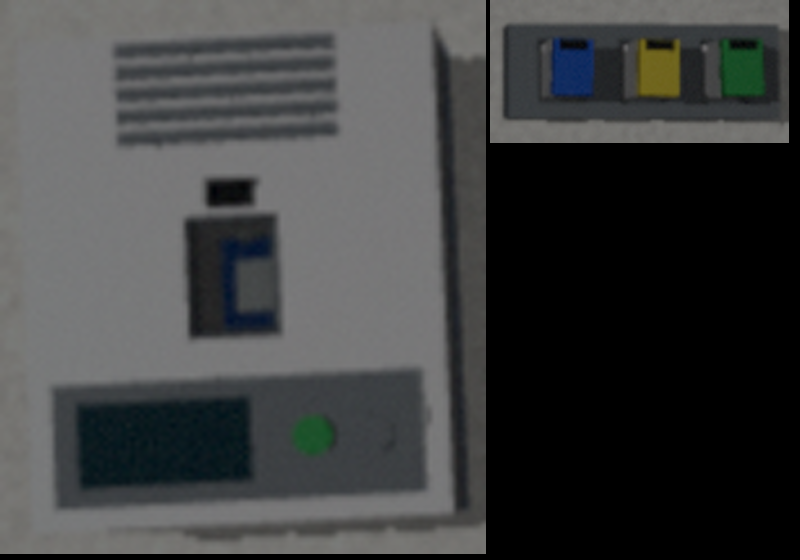

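The crop shows the well's outer outline at rows 193–220, cols 181–202 (centre about (576.5, 180)). The deck is turned about +3°, the rack about 0°, and the cap centre is about (573, −137.5). I'll plan the transit above the cartridge with the closing line along world x.

```bash
cat >> h.py <<'E'
from scipy.spatial.transform import Rotation as Ro
def pose():
    s=env.state();R=Ro.from_euler("xyz",s["tcp_rot"]).as_matrix();return s,np.array(s["eef_pos"]),R
def need(p,yaw,P=None):
    s,q,R=pose();sh=R.T@(np.array(p)-q)/60
    e=(s["tcp_rot"][2]-yaw+np.pi)%(2*np.pi)-np.pi
    print("t",round(s["t"],2),"pos",q.round(2),"rot",np.round(s["tcp_rot"],4),"f",np.round(s["ft_force"],1),"open",round(s["opening"],3),"grip",round(s["grip_force"],1),"| shift units",sh.round(3),"turn units",round(np.degrees(e)/5,3))
E
python3 - <<'E'
from h import *
s,q,R=pose();print(s["tcp_rot"])
T=np.array([573,-137.5,200]);N=16
yaw=s["tcp_rot"][2]
a0=np.arctan2(q[1],q[0]);a1=np.arctan2(T[1],T[0]);r0=np.hypot(*q[:2]);r1=np.hypot(*T[:2])
# arc pulled in toward radius 540
pts=[]
for i in range(N+1):
    u=i/N;a=a0+(a1-a0)*u;r=r0+(r1-r0)*u-90*np.sin(np.pi*u);pts.append([r*np.cos(a),r*np.sin(a),q[2]+(T[2]-q[2])*u])
pts=np.array(pts);tt=np.degrees(yaw-np.pi/2)/5/N;print(tt)
for i in range(N):
    Ri=Ro.from_euler("xyz",[np.pi,0,yaw-np.radians(5*tt*i)]).as_matrix();print((Ri.T@(pts[i+1]-pts[i])/60).round(2))
E
```

```text
[3.14146208e+00 1.55245772e-05 2.89177437e+00]
0.9460808339125283
[-0.98 -0.38  0.02]
[-0.94 -0.38  0.02]
[-0.91 -0.37  0.02]
[-0.88 -0.35  0.02]
[-0.86 -0.32  0.02]
[-0.84 -0.28  0.02]
[-0.83 -0.24  0.02]
[-0.82 -0.19  0.02]
[-0.82 -0.15  0.02]
[-0.83 -0.1   0.02]
[-0.85 -0.07  0.02]
[-0.87 -0.03  0.02]
[-0.9  -0.01  0.02]
[-0.92  0.    0.02]
[-0.95  0.    0.02]
[-0.98 -0.01  0.02]
```

```bash
python3 -m inch '[[[-0.98,-0.38,0.02],0.95,-1],[[-0.94,-0.38,0.02],0.95,-1],[[-0.91,-0.37,0.02],0.95,-1],[[-0.88,-0.35,0.02],0.95,-1],[[-0.86,-0.32,0.02],0.95,-1],[[-0.84,-0.28,0.02],0.95,-1],[[-0.83,-0.24,0.02],0.95,-1],[[-0.82,-0.19,0.02],0.95,-1],[[-0.82,-0.15,0.02],0.95,-1],[[-0.83,-0.1,0.02],0.95,-1]]'
python3 -m inch '[[[-0.85,-0.07,0.02],0.95,-1],[[-0.87,-0.03,0.02],0.95,-1],[[-0.9,-0.01,0.02],0.95,-1],[[-0.92,0,0.02],0.95,-1],[[-0.95,0,0.02],0.95,-1],[[-0.98,0,0.02],0.9,-1],[[0,0,0],0,-1],[[0,0,0],0,-1],[[0,0,0],0,-1],[[0,0,0],0,-1]]'
python3 -c "
from h import *
need([573,-137.5,60],np.pi/2)"
```

```text
t: 2.95
eef_pos: [487.7, 175.2, 202.8]
tcp_rot: [3.141, 0.0, 2.06]
ft_force: [0.2, 0.2, 0.4]
opening: 0.999
grip_force: 0.0
t: 4.2
eef_pos: [570.2, -137.5, 195.6]
tcp_rot: [3.141, -0.0, 1.571]
ft_force: [0.5, -0.4, -0.4]
opening: 1.003
grip_force: 0.0
t 4.2 pos [ 570.21 -137.51  195.61] rot [ 3.1414e+00 -1.0000e-04  1.5715e+00] f [ 0.5 -0.4 -0.4] open 1.003 grip 0.0 | shift units [-0.     0.046  2.26 ] turn units 0.008
```

```bash
python3 -m inch '[[[0,0.05,0.4],0,-1],[[0,0,0.5],0,-1],[[0,0,0.5],0,-1],[[0,0,0.4],0,-1],[[0,0,0.3],0,-1],[[0,0,0.18],0,-1],[[0,0,0],0,-1],[[0,0,0],0,1],[[0,0,0],0,1],[[0,0,0],0,1]]'
python3 -m inch '[[[0,0,0],0,1],[[0,0,0],0,1],[[0,0,0],0,1],[[0,0,0],0,1],[[0,0,0],0,1],[[0,0,0],0,1],[[0,0,-0.1],0,1],[[0,0,-0.2],0,1],[[0,0,-0.4],0,1],[[0,0,-0.5],0,1]]'
python3 -c "
from h import *
need([573,-137.5,200],np.pi/2)"
```

```text
t: 5.45
eef_pos: [573.3, -138.7, 59.1]
tcp_rot: [3.141, 0.0, 1.57]
ft_force: [-0.0, -0.4, -0.1]
opening: 0.74
grip_force: 0.0
t: 6.7
eef_pos: [573.0, -138.6, 131.8]
tcp_rot: [-3.141, -0.0, 1.57]
ft_force: [0.1, -0.2, -0.7]
opening: 0.419
grip_force: 29.8
t 6.7 pos [ 572.99 -138.57  131.82] rot [-3.1412e+00 -2.0000e-04  1.5697e+00] f [ 0.1 -0.2 -0.7] open 0.419 grip 29.8 | shift units [ 0.018 -0.    -1.136] turn units -0.013
```

```bash
python3 -m inch '[[[0,0,-0.6],0,1],[[0.1,0,-0.5],0,1],[[0.4,0.01,-0.2],-0.1,1],[[0.7,0.01,0],-0.1,1],[[0.9,0.01,0],-0.1,1],[[0.9,0.01,0],-0.1,1],[[0.9,0.01,0],-0.1,1],[[0.7,0.01,0],-0.1,1],[[0.5,0.01,0],0,1],[[0.2,0,0],0,1]]'
python3 - <<'E'
from h import *
need([577,180,160],np.pi/2+.052)
for n in("top","side"):
    c=eyes.read_camera(n);cv2.imwrite(f"pics/{n}1.png",c["pixels"][:,:,::-1])
    for k in("mouth","blue_cartridge","groove"):
        print(n,k,[(round(d["score"],2),np.round(d["centre"],1)) for d in eyes.spot_point(k,c)[:2]])
E
```

```text
t: 7.95
eef_pos: [568.8, 180.7, 209.4]
tcp_rot: [3.141, -0.0, 1.624]
ft_force: [-0.2, -1.3, -0.3]
opening: 0.421
grip_force: 29.8
t 7.95 pos [568.8  180.71 209.37] rot [ 3.1409e+00 -2.0000e-04  1.6238e+00] f [-0.2 -1.3 -0.3] open 0.421 grip 29.8 | shift units [-0.019  0.135  0.823] turn units 0.011
top mouth [(0.74, array([207.1, 191.8]))]
top blue_cartridge []
top groove []
side mouth [(0.77, array([259.1, 284.1])), (0.28, array([171.5, 299.2]))]
side blue_cartridge [(0.89, array([225.9, 284.2]))]
side groove [(0.89, array([214.3, 272.8]))]
```

View pics/side1.png

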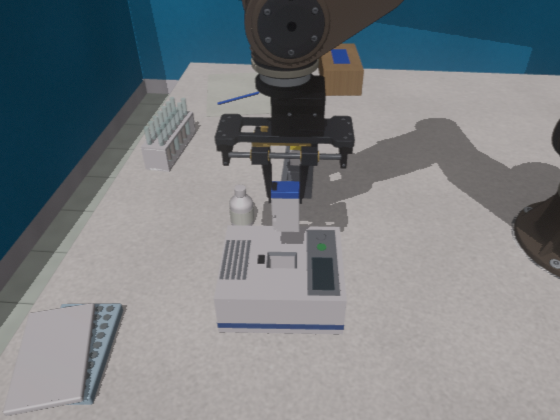

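Run:
```python
from h import *
np.set_printoptions(precision=2,suppress=True)
t=eyes.read_camera("top");s=eyes.read_camera("side")
I=cv2.imread("pics/top0.png");g=I.mean(2)
def fit(mask,z):
    k=max(cv2.findContours(mask.astype(np.uint8),cv2.RETR_EXTERNAL,cv2.CHAIN_APPROX_NONE)[0],key=cv2.contourArea)[:,0]
    p=np.array([atz(t,(q[1],q[0]),z)[:2] for q in k],np.float32)
    yy,xx=np.where(mask);return cv2.minAreaRect(p),atz(t,(yy.mean(),xx.mean()),z)[:2]
for th in(90,97):
    m=(g<th);m[:192]=0;m[225:]=0;m[:,:172]=0;m[:,210:]=0
    print("well",fit(m,85),m.sum())
m=(g<60);m[:183]=0;m[191:]=0;m[:,:180]=0;m[:,203:]=0;print("mark",fit(m,85))
# cap incl. bar in top0
J=I.astype(int);m=((J[:,:,0]>J[:,:,2]+40)|(g<25));m[:195]=0;m[228:]=0;m[:,:357]=0;m[:,376:]=0
n,l,st,_=cv2.connectedComponentsWithStats(m.astype(np.uint8));m=l==1+st[1:,4].argmax();print("cap",fit(m,82),m.sum())
q=np.array(env.state()["eef_pos"])
for k,p in{"foot c":q-[0,-14,52],"foot -x":q-[20,-14,52],"foot +x":q+[20,14,-52],"cap":q+[0,14,23]}.items():print(k,proj(s,p))
for x,y in((25,19),(-25,19),(-25,-19),(25,-19)):
    a=.052;print("mouth corner",proj(s,[576.5+x*np.cos(a)-y*np.sin(a),180+x*np.sin(a)+y*np.cos(a),85]))
cv2.imwrite("pics/crop2.png",cv2.resize(s["pixels"][175:285,220:350,::-1],None,fx=5,fy=5,interpolation=cv2.INTER_CUBIC))
```

```text
well (((577.3067016601562, 180.95101928710938), (49.47389602661133, 38.216609954833984), 1.5996899604797363), array([576.93, 181.22])) 574
well (((576.6939086914062, 180.9105987548828), (51.00468063354492, 38.26320266723633), 1.5996898412704468), array([577.05, 181.2 ])) 586
mark (((610.2658081054688, 183.64315795898438), (9.166051864624023, 16.531002044677734), 0.8034400343894958), array([610.42, 183.88]))
cap (((573.0740356445312, -137.47348022460938), (38.5369758605957, 27.27570152282715), 0.22373917698860168), array([ 572.5 , -137.47])) 336
foot c [np.float64(231.4300686281374), np.float64(284.88030754000187)]
foot -x [np.float64(232.18903300372983), np.float64(297.9177435280058)]
foot +x [np.float64(230.67378686541568), np.float64(271.8889532848259)]
cap [np.float64(192.1381468491395), np.float64(284.69540064667785)]
mouth corner [np.float64(266.68199933432084), np.float64(265.3243768928597)]
mouth corner [np.float64(267.46519532312607), np.float64(296.25255322981707)]
mouth corner [np.float64(251.08513986522232), np.float64(296.7387631020847)]
mouth corner [np.float64(250.35542201241157), np.float64(266.9682732355655)]
```

View pics/crop2.png

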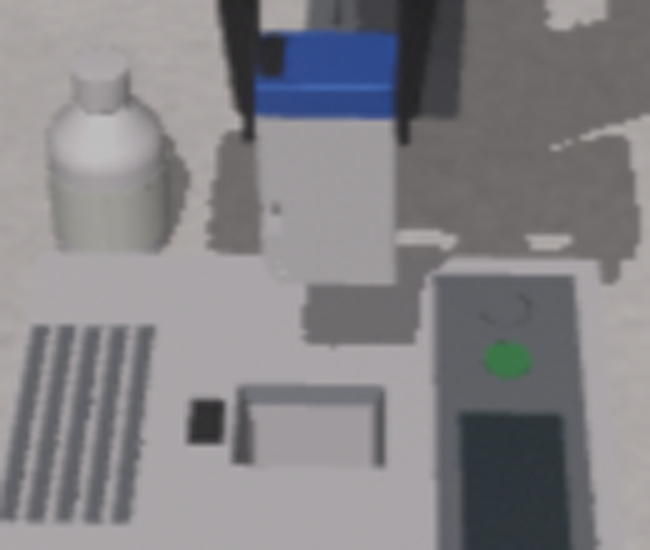

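In the crop the cartridge foot spans cols 272–299 and the mouth's front edge spans 266.6–297. Corrected for the side-camera bias, this puts the well centre at x≈577, which agrees with the top view (577, 181). I'll align and come down to just above the mouth.

```bash
python3 -m inch '[[[-0.02,0.07,0.1],0.01,1],[[0,0.07,0.2],0,1],[[0,0,0.3],0,1],[[0,0,0.3],0,1],[[0,0,0.15],0,1],[[0,0,0.05],0,1],[[0,0,0],0,1],[[0,0,0],0,1],[[0,0,0],0,1],[[0,0,0],0,1]]'
python3 -c "
from h import *
need([577,180,137],np.pi/2+.052)"
```

```text
t: 9.7
eef_pos: [577.6, 178.6, 142.9]
tcp_rot: [3.141, -0.0, 1.621]
ft_force: [-0.9, -0.4, -0.7]
opening: 0.422
grip_force: 29.8
t 9.7 pos [577.57 178.59 142.91] rot [ 3.1411e+00 -1.0000e-04  1.6213e+00] f [-0.9 -0.4 -0.7] open 0.422 grip 29.8 | shift units [ 0.024 -0.008  0.098] turn units -0.017
```

```bash
python3 -m inch '[[[0.02,-0.01,0.05],0,1],[[0,0,0.04],0,1],[[0,0,0.03],0,1],[[0,0,0.03],0,1],[[0,0,0.03],0,1],[[0,0,0.03],0,1],[[0,0,0.03],0,1],[[0,0,0.03],0,1],[[0,0,0],0,1],[[0,0,0],0,1]]'
python3 -c "
from h import *
need([577,180,122],np.pi/2+.052)"
```

```text
t: 10.95
eef_pos: [576.8, 179.8, 126.4]
tcp_rot: [-3.141, -0.0, 1.621]
ft_force: [-0.8, 2.3, -2.6]
opening: 0.42
grip_force: 29.8
t 10.95 pos [576.8  179.8  126.35] rot [-3.1415e+00 -2.0000e-04  1.6212e+00] f [-0.8  2.3 -2.6] open 0.42 grip 29.8 | shift units [0.003 0.004 0.073] turn units -0.018
```

```bash
python3 -m inch '[[[0.01,0,0.02],0,1],[[0,0,0.03],0,1],[[0,0,0.03],0,1],[[0,0,0.03],0,1],[[0,0,0.03],0,1],[[0,0,0.03],0,1],[[0,0,0.03],0,1],[[0,0,0.02],0,1],[[0,0,0],0,1],[[0,0,0],0,1]]'
python3 -c "
from h import *
need([577,180,108],np.pi/2+.052)"
```

```text
t: 12.2
eef_pos: [576.8, 180.3, 113.2]
tcp_rot: [-3.141, -0.0, 1.621]
ft_force: [0.1, 0.5, -1.5]
opening: 0.42
grip_force: 29.8
t 12.2 pos [576.75 180.3  113.16] rot [-3.1414 -0.      1.6212] f [ 0.1  0.5 -1.5] open 0.42 grip 29.8 | shift units [-0.005  0.004  0.086] turn units -0.018
```

```bash
python3 -m inch '[[[0,0,0.02],0,1],[[0,0,0.02],0,1],[[0,0,0.02],0,1],[[0,0,0.02],0,1],[[0,0,0.02],0,1],[[0,0,0.02],0,1],[[0,0,0.01],0,1],[[0,0,0.01],0,1],[[0,0,0],0,1],[[0,0,0],0,1]]'
python3 -c "
from h import *
need([577,180,104],np.pi/2+.052)"
```

```text
t: 13.45
eef_pos: [576.8, 180.3, 104.8]
tcp_rot: [-3.141, -0.0, 1.621]
ft_force: [-0.4, 0.2, -1.4]
opening: 0.42
grip_force: 29.8
t 13.45 pos [576.78 180.32 104.75] rot [-3.1415e+00 -1.0000e-04  1.6212e+00] f [-0.4  0.2 -1.4] open 0.42 grip 29.8 | shift units [-0.006  0.003  0.013] turn units -0.018
```

```bash
python3 -m inch '[[[0,0,0.01],0,1],[[0,0,0.01],0,1],[[0,0,0.01],0,1],[[0,0,0.01],0,1],[[0,0,0.01],0,1],[[0,0,0.01],0,1],[[0,0,0.01],0,1],[[0,0,0.01],0,1],[[0,0,0],0,1],[[0,0,0],0,1]]'
python3 -c "
from h import *
need([577,180,98],np.pi/2+.052)"
```

```text
t: 14.7
eef_pos: [575.8, 180.2, 99.8]
tcp_rot: [-3.139, 0.0, 1.621]
ft_force: [-5.8, -0.0, 2.7]
opening: 0.418
grip_force: 29.9
t 14.7 pos [575.8  180.23  99.79] rot [-3.1391e+00  2.0000e-04  1.6213e+00] f [-5.8 -0.   2.7] open 0.418 grip 29.9 | shift units [-0.005  0.02   0.03 ] turn units -0.018
```

Ball contact was felt with the underside about 37 mm below the deck, so home is roughly −55 to −59. The fingertips would hit the deck before then, so I'll let go, shut the fingers and press from above.

```bash
python3 -m inch '[[[0,0,0],0,-1],[[0,0,0],0,-1],[[0,0,0],0,-1],[[0,0,0],0,-1],[[0,0,0],0,-1],[[0,0,-0.2],0,-1],[[0,0,-0.3],0,-1],[[0,0,-0.3],0,-1],[[0,0,-0.1],0,-1],[[0,0,0],0,1]]'
python3 -m inch '[[[0,0,0],0,1],[[0,0,0],0,1],[[0,0,0],0,1],[[0,0,0],0,1],[[0,0,0],0,1],[[0,0,0],0,1],[[0,0,0],0,1],[[0,0,0],0,1],[[0,0,0],0,1],[[0,0,0],0,1]]'
python3 - <<'E'
from h import *
need([577,181,126],np.pi/2+.052)
c=eyes.read_camera("side");cv2.imwrite("pics/crop3.png",cv2.resize(c["pixels"][175:285,220:350,::-1],None,fx=5,fy=5,interpolation=cv2.INTER_CUBIC))
E
```

```text
t: 15.95
eef_pos: [576.9, 180.3, 154.5]
tcp_rot: [3.141, -0.0, 1.621]
ft_force: [0.6, 0.7, -0.5]
opening: 0.945
grip_force: 0.0
t: 17.2
eef_pos: [576.8, 180.3, 154.1]
tcp_rot: [3.142, -0.0, 1.621]
ft_force: [0.1, -0.4, -0.1]
opening: 0.004
grip_force: 0.0
t 17.2 pos [576.82 180.34 154.06] rot [ 3.1415e+00 -1.0000e-04  1.6212e+00] f [ 0.1 -0.4 -0.1] open 0.004 grip 0.0 | shift units [0.011 0.003 0.468] turn units -0.018
```

View pics/crop3.png

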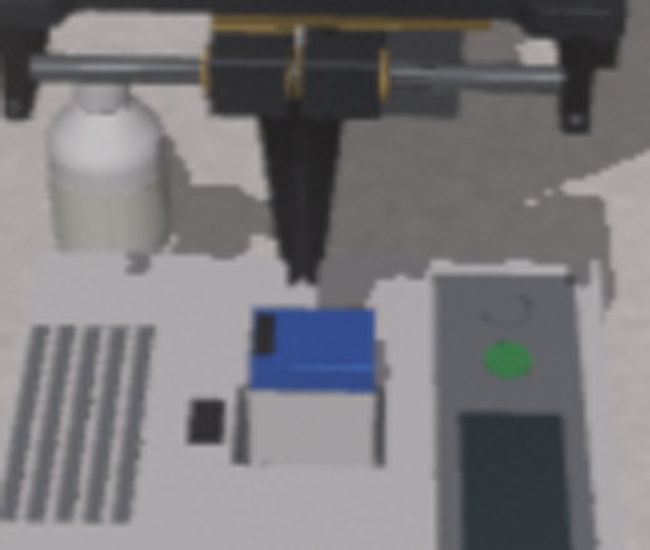

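The cartridge stands upright in the well with its striped side at the mark. Now pressing from above with the fingers shut.

```bash
python3 -m inch '[[[0.01,0.03,0.1],0,1],[[0,0,0.15],0,1],[[0,0,0.12],0,1],[[0,0,0.07],0,1],[[0,0,0.03],0,1],[[0,0,0.02],0,1],[[0,0,0.02],0,1],[[0,0,0.02],0,1],[[0,0,0],0,1],[[0,0,0],0,1]]'
python3 -m inch '[[[0,0,0.01],0,1],[[0,0,0.01],0,1],[[0,0,0.01],0,1],[[0,0,0.01],0,1],[[0,0,0.01],0,1],[[0,0,0.01],0,1],[[0,0,0],0,1],[[0,0,0],0,1],[[0,0,0],0,1],[[0,0,0],0,1]]'
```

```text
t: 18.5
eef_pos: [579.0, 181.2, 122.9]
tcp_rot: [3.14, -0.0, 1.621]
ft_force: [0.8, 0.4, 5.6]
opening: 0.005
grip_force: 2.7
t: 19.75
eef_pos: [579.0, 181.1, 119.1]
tcp_rot: [3.14, -0.0, 1.621]
ft_force: [0.7, 0.7, 6.2]
opening: 0.005
grip_force: 2.9
```

```bash
python3 -m inch '[[[0,0,0.02],0,1],[[0,0,0.02],0,1],[[0,0,0.02],0,1],[[0,0,0.02],0,1],[[0,0,0.01],0,1],[[0,0,0.01],0,1],[[0,0,0.01],0,1],[[0,0,0.01],0,1],[[0,0,0.01],0,1],[[0,0,0],0,1]]'
```

```text
t: 21.0
eef_pos: [578.6, 181.0, 110.7]
tcp_rot: [3.142, -0.0, 1.621]
ft_force: [1.2, 0.6, 2.4]
opening: 0.005
grip_force: 1.4
```

```bash
python3 -m inch '[[[0,0,0.01],0,1],[[0,0,0.01],0,1],[[0,0,0.01],0,1],[[0,0,0.01],0,1],[[0,0,0],0,1],[[0,0,0],0,1],[[0,0,0],0,1],[[0,0,0],0,1],[[0,0,0],0,1],[[0,0,0],0,1]]'
```

```text
t: 22.25
eef_pos: [578.6, 181.0, 108.5]
tcp_rot: [3.142, -0.0, 1.621]
ft_force: [1.1, 0.6, 5.4]
opening: 0.001
grip_force: 2.6
```

```bash
python3 -m inch '[[[0,0,0.01],0,1],[[0,0,0.01],0,1],[[0,0,0.01],0,1],[[0,0,0],0,1],[[0,0,0],0,1],[[0,0,0],0,1],[[0,0,0],0,1],[[0,0,0],0,1],[[0,0,0],0,1],[[0,0,0],0,1]]'
```

```text
t: 23.5
eef_pos: [578.5, 181.0, 106.6]
tcp_rot: [-3.141, -0.0, 1.621]
ft_force: [0.9, 0.4, 2.4]
opening: 0.006
grip_force: 1.2
```

```bash
python3 -m inch '[[[0,0,0.01],0,1],[[0,0,0],0,1],[[0,0,0.01],0,1],[[0,0,0],0,1],[[0,0,0],0,1],[[0,0,0],0,1],[[0,0,0],0,1],[[0,0,0],0,1],[[0,0,0],0,1],[[0,0,0],0,1]]'
```

```text
t: 24.75
eef_pos: [578.6, 181.0, 105.6]
tcp_rot: [3.141, -0.0, 1.621]
ft_force: [1.1, -0.8, 4.6]
opening: 0.002
grip_force: 2.6
```

```bash
python3 -m inch '[[[0,0,0.01],0,1],[[0,0,0],0,1],[[0,0,0.005],0,1],[[0,0,0],0,1],[[0,0,0],0,1],[[0,0,0],0,1],[[0,0,0],0,1],[[0,0,0],0,1],[[0,0,0],0,1],[[0,0,0],0,1]]'
```

```text
t: 26.0
eef_pos: [578.6, 181.0, 104.8]
tcp_rot: [3.141, -0.0, 1.621]
ft_force: [0.9, 0.6, 6.1]
opening: 0.007
grip_force: 3.1
```

```bash
python3 -m inch '[[[0,0,0.005],0,1],[[0,0,0],0,1],[[0,0,0.005],0,1],[[0,0,0],0,1],[[0,0,0],0,1],[[0,0,0],0,1],[[0,0,0],0,1],[[0,0,0],0,1],[[0,0,0],0,1],[[0,0,0],0,1]]'
```

```text
t: 27.25
eef_pos: [578.6, 181.0, 103.9]
tcp_rot: [-3.142, -0.0, 1.621]
ft_force: [0.6, 0.7, 3.6]
opening: 0.003
grip_force: 1.6
```

```bash
python3 -m inch '[[[0,0,0.005],0,1],[[0,0,0],0,1],[[0,0,0.005],0,1],[[0,0,0],0,1],[[0,0,0.005],0,1],[[0,0,0],0,1],[[0,0,0],0,1],[[0,0,0],0,1],[[0,0,0],0,1],[[0,0,0],0,1]]'
```

```text
t: 28.5
eef_pos: [578.6, 181.0, 103.2]
tcp_rot: [3.141, -0.0, 1.621]
ft_force: [0.5, 0.4, 5.9]
opening: 0.005
grip_force: 2.8
```

```bash
python3 -m inch '[[[0,0,0.005],0,1],[[0,0,0],0,1],[[0,0,0.005],0,1],[[0,0,0],0,1],[[0,0,0],0,1],[[0,0,0],0,1],[[0,0,0],0,1],[[0,0,0],0,1],[[0,0,0],0,1],[[0,0,0],0,1]]'
```

```text
t: 29.75
eef_pos: [578.7, 181.0, 102.8]
tcp_rot: [3.141, -0.0, 1.621]
ft_force: [-0.2, -0.4, 6.8]
opening: 0.004
grip_force: 3.6
```

```bash
python3 -m inch '[[[0,0,0.005],0,1],[[0,0,0],0,1],[[0,0,0.005],0,1],[[0,0,0],0,1],[[0,0,0.005],0,1],[[0,0,0],0,1],[[0,0,0],0,1],[[0,0,0],0,1],[[0,0,0],0,1],[[0,0,0],0,1]]'
```

```text
t: 31.0
eef_pos: [578.9, 181.1, 102.7]
tcp_rot: [3.14, -0.0, 1.621]
ft_force: [-1.7, -0.5, 14.7]
opening: 0.003
grip_force: 7.5
```

```bash
python3 -m inch '[[[0,0,0.005],0,1],[[0,0,0],0,1],[[0,0,0.005],0,1],[[0,0,0],0,1],[[0,0,0],0,1],[[0,0,0],0,1],[[0,0,0],0,1],[[0,0,0],0,1],[[0,0,0],0,1],[[0,0,0],0,1]]'
```

```text
t: 32.25
eef_pos: [579.1, 181.1, 102.7]
tcp_rot: [3.139, -0.0, 1.621]
ft_force: [-1.7, -0.5, 19.5]
opening: 0.004
grip_force: 9.9
```

A rigid stop at z = 102.7 (17.7 mm proud, inside the expected range): it is home. Backing off and checking that it stays down.

```bash
python3 -m inch '[[[0,0,-0.02],0,1],[[0,0,-0.02],0,1],[[0,0,-0.05],0,1],[[0,0,-0.2],0,1],[[0,0,-0.4],0,1],[[0,0,-0.5],0,1],[[0,0,-0.4],0,1],[[0,0,0],0,1],[[0,0,0],0,1],[[0,0,0],0,1]]'
python3 - <<'E'
from h import *
c=eyes.read_camera("side");cv2.imwrite("pics/crop4.png",cv2.resize(c["pixels"][175:285,220:350,::-1],None,fx=5,fy=5,interpolation=cv2.INTER_CUBIC))
# expected rows (crop px) of front top edge and cap lower edge if home / popped up 5 mm
for z in(102.7,107.7):
    print(z,[(np.array(proj(c,[577,195,z-d]))-[175,220])*5 for d in(0,12)])
E
```

```text
t: 33.5
eef_pos: [578.2, 180.9, 195.3]
tcp_rot: [-3.14, 0.0, 1.621]
ft_force: [0.2, -0.3, -0.9]
opening: 0.004
grip_force: 0.0
102.7 [array([412.20134728, 299.98782342]), array([438.80406206, 300.35784648])]
107.7 [array([400.96109847, 299.83148031]), array([427.78311393, 300.20455367])]
```

View pics/crop4.png

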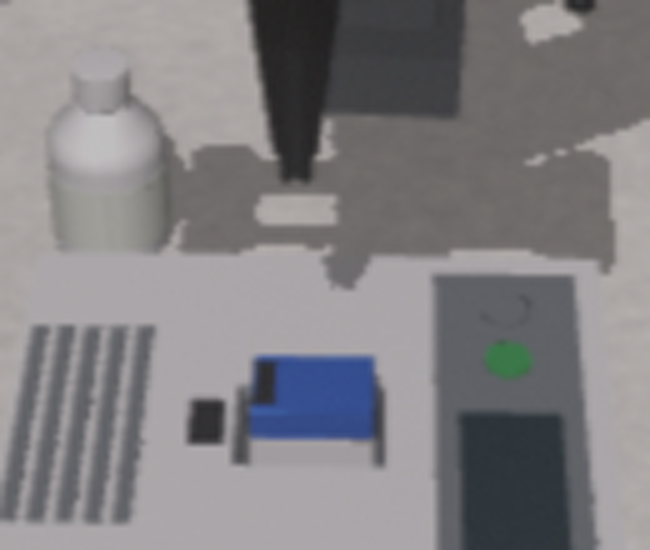

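The cap's lower front edge lies at crop row 438, matching the predicted 438.8 for home (427.8 if it had popped up). It is held down, upright and released, and the bottle is unmoved.

```bash
python3 -c "
from cell import env
print(env.job_done())"
```

```text
the job is handed in; nothing more can be done
None
```

I handed the job in with the blue cartridge pressed to a rigid stop in the analyser well, its underside about 57 mm below the deck, striped side towards the mark and released; the camera then showed it upright and still down, but the hand-in returned no verdict.

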